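Set the iris lever of the light base and switch the lamp on

TASK

Prepare the light base for viewing the dish on it: with a fingertip, gently push the iris lever round its scale, without gripping it, until its pointer points at the middle of the green magnet (not the red one). Then press the orange lamp button fully down, let go, and draw back. Leave the petri dish on the glass and the other loose things around it where they are.

Things in the scene. Friction and masses are not known exactly. Their poses are not given: they have to be found in the camera images.
- light_base: White round instrument foot, 310 mm across and 12 mm high, fixed to the bench; z up, origin at the centre of its underside; position and yaw vary. On it: a grey lamp drum 160 mm across up to 30 mm high, an opal glass disc 88 mm across in its middle with its top at 40 mm, and a raised aluminium scale plate (an arc 78 to 146 mm from the centre, top at 30 mm, with dark ticks) on the side facing its own -x and +y.
- iris_axis (a point): The vertical axis about which the iris ring and its lever turn: centre of the glass, 40 mm above the bench; axes as light_base.
- iris_lever (a joint): Angle (rad) of the black iris ring with its lever. At 0 the lever points along light_base's own -x; growing values swing it towards light_base's own +y (clockwise seen from above). Stops at -0.45 and 1.15. It turns with friction (about 1 to 2 N at the knob) and stays where it is left. Joint starts vary.
- lever_knob (a point): Top centre of the lever's upright black knob with a white dot: a post 14 mm across, 100 mm from the iris axis, standing from 39 to 80 mm above the bench; push it sideways here. Its own -x points outward along the lever, y is tangential. The flat lever arm under it reaches up to 40 mm above the bench.
- lever_pointer (a point): Outer tip of the lever's pointer, 116 mm from the iris axis, 36 mm above the bench, with a white line along it; its own -x points outward along the lever, y is tangential.
- green_magnet: Green round magnet marking the wanted setting, 14 mm across and 5 mm high, stuck on the scale plate about 134 mm from the iris axis; origin at the centre of its underside, 30 mm above the bench. Green and red may change places.
- red_magnet: Red round magnet of the same size, marking another setting; not wanted now.
- lamp_button (a joint): Travel (m) of the spring-loaded lamp button: 0 is up, 0.006 is fully down, which takes 4 N; it springs back.
- lamp_button_top (a point): Centre of the top of the orange lamp button (28 mm across, in a black housing, top about 34 mm above the bench when up) on the foot of the light base, at [-0.060, -0.100] m in light_base's frame; pressed straight down.
- petri_dish: Loose petri dish, 61 mm across and 15 mm high, on the middle of the glass; origin at the centre of its underside. Must stay.
- spare_dish: Loose spare petri dish, 61 mm across and 15 mm high, on the bench in front of the light base, 200 mm from its centre; origin at the centre of its underside. Must stay.
- counter_case: Loose flat dark slide case, 37 x 82 x 14 mm, on the bench to the right of the light base; origin at the centre of its underside.

How it is judged (in metres and radians):
On the way, in this order (a step that is already met when the one before it is completed fails the run):
1. the lever's pointer rests in line with the green magnet (y of green_magnet in the frame of lever_pointer between -0.005 and 0.005 m and velocity of joint iris_lever between -0.1 and 0.1 rad/s), for 0.2 s.
2. the lamp button is pressed fully down (value of joint lamp_button above 0.0045 m), for 0.05 s.
At the end, for the whole second after the job is handed in: The lever is at rest with its line passing within 5 mm of the centre of the green magnet, the lamp button was pressed (at least 4.5 of its 6 mm) after that and is up again, the petri dish is within 6 mm and the spare dish and the case within 15 mm of where they stood (y of green_magnet in the frame of lever_pointer between -0.005 and 0.005 m and velocity of joint iris_lever between -0.02 and 0.02 rad/s and value of joint lamp_button below 0.0015 m and distance of petri_dish from where it was at the start of the episode below 0.006 m and distance of each of spare_dish, counter_case from where it was at the start of the episode below 0.015 m); the robot touches nothing.
It fails at once if the lever is gripped or pushed with more than 15 N (contact force between the fingers and iris_lever above 15 N).
It fails at once if the petri dish is moved or lifted (distance of petri_dish from where it was at the start of the episode above 0.008 m).
It fails at once if the spare dish or the case is knocked or lifted (distance of any of spare_dish, counter_case from where it was at the start of the episode above 0.02 m).
It also fails if it takes over 48 s, if anything falls off the work surface, if the arm or the gripper's body presses on something with over 40 N, if the wrist force passes 120 N, or if a joint passes its speed limit or range.

ROBOT

A 6-joint arm with a two-finger parallel gripper is mounted at the origin on a cart in front of the work surface, level with it; the furniture and walls round the work are solid. World frame = base frame: x ahead of the robot, y to its left, z up, the work surface at z = 0. Lengths are in mm, angles in degrees, forces in N, time in s.
With the tool pointing down it reaches from about 350 to 850 mm from the base axis. Payload 8.1 kg.
Tool frame: the origin (TCP) lies midway between the tips of the shut fingers; the grasp point (between the pads) lies 19 mm behind it; z points along the fingers, y is the line along which they close (so a half turn about z gives the same grasp; the last joint's range is limited). The gripper opens to 85 mm and grips with 20 to 120 N. Pads are 22 mm wide; open, the fingers measure 114 mm over their backs; the gripper's body (76 mm by 85 mm) begins 54 mm behind the grasp point. The pads swing forward as they close: fully open they stand 13 mm farther back than shut.
Start: joints at [62.143, 7.471, 85.268, -0, 87.261, -4.893], TCP at [234.073, 552.463, 231.292] pointing down, gripper open.
Joint ranges: [-169.43, 169.43], [-51.17, 129.36], [1.28, 143.12], [-76.62, 256.62], [0, 156.53], [-152.29, 152.29]. Speed limits (degrees/s): [136.94, 136.94, 159.86, 180, 180, 180].

INTERFACE

Orientations are given as [roll, pitch, yaw] about the fixed x, y, z axes, in that order (R = Rz(yaw) Ry(pitch) Rx(roll)).
In Python, from bench import sense, snapshot, order, finder gives the robot as it stands.
- The arm moves only by the tool send_rows, never from a script. Its argument "steps" is a list of rows, each a list of 2 entries, a list of its own where there are three numbers: the shift along the world's x, y, z in units of 30 mm (1.0 is 30 mm), then the turn, a rotation vector about the world's x, y, z in rad. In form: [[[dx, dy, dz], [wx, wy, wz]], ...]. A call has 1 to 10 rows; each row is the pose to reach, as a shift and turn from the pose commanded when the call began; what a row does not reach only later rows make up. A row lasts 1/8 s, in which the tool goes at most 62.5 mm and 10.7 degrees, less where a joint would pass 70% of its speed; a pose out of reach is approached as far as the arm can. A call with a gripper value outside its range is refused whole. "fingers" is the closure, from 0 (fully open) to 1 (shut), set as the call begins (left out, the last holds). The fingers move at their own pace and stop on an object; "squeeze" is the grip in N (left out, the last holds). Time passes only in rows, so rows that repeat a pose let the fingers close. It gives the time, the measured TCP pose, the force, the opening and the grip force at its end, in the units of the state.
- sense(): the state, without advancing time (a new reading comes with each control period).
- snapshot(name): name is "scene" or "top"; returns a dict with "img" (420x560x3 uint8, red, green, blue), "K" (3x3 intrinsics, pixels), "k1" (the pictures are not rectified: a ray, as slopes to the right and down, at radius r is drawn at 1 + k1 r^2 times it, then the intrinsics apply), "pose" (4x4, takes a point from camera to world coordinates). Camera axes: x right, y up, looking along -z (the intrinsics and any distortion apply to the point x, -y, -z); pixel columns grow to the right and rows downward; lengths in mm; the calibration is good to about 2 mm. A picture is of the moment at which its call begins. There is no depth.
- order.hand_in(): hands the job in; it is judged then, once.
Trained networks look in the newest picture that a camera, given by its name, has taken for a name from the list of things; names that differ only in an ending like _2 or _b are one class to them, and where a whole thing is asked for, a point or a joint stands for the part that bears it (a point fixed in the world has none). Each returns a list of dicts, best first, with "confidence" (0 to 1); they miss things now and then, are a little off and sometimes report something else, mostly with a low value. They report only what shows in the picture. A call takes as long as a camera call.
- finder.find_in(label, camera): "box" ([left, top, width, height] as shares, 0 to 1, of the picture: columns of its width, rows of its height, round what is visible of it).
- finder.trace(label, camera): "mask" (420x560 bool, what is visible of it) and "box" ([left, top, width, height] as shares, 0 to 1, of the picture: columns of its width, rows of its height, round what is visible of it).
- finder.pinpoint(label, camera): "at" ([column, row] as shares, 0 to 1, of the picture: columns of its width, rows of its height: a listed point, or the origin of a listed thing).
The state is a dict: "time": time; "joint_pos": joint angles; "qd": joint speeds; "joint_efforts": joint torques, N m; "tool_pos": TCP position; "tcp_rot": TCP orientation; "ft_force": force on the tool from outside, world axes, zero at the start; "wrist_torque": the same for the moment, N m; "finger_gap": finger opening in mm; "grip_force": force on a finger pad.
Only numpy, scipy, OpenCV 4.12 (cv2) and the standard library are available. Lean on these libraries where they do the work, as an engineer would, in place of code of your own. Each camera call takes 0.05 s, during which the arm holds its last target. There are 200 camera calls.

## Working session

There is one attempt and no reset: what is moved stays moved. The work goes in short steps, Python scripts to look and compute and a tool call to move; the robot and the scene stay as the last step left them, time stands still between calls to the robot, and variables do not carry over. Pictures are saved under pics/ and viewed, at most 10 in all, crops included, and the job is handed in when it is done.

Besides the shell and the picture viewer there is one more tool, called after "Emit:" as name(argument=value, ...) on one line, values as JSON. send_rows: Moves the arm, as the interface text tells. Its arguments: {"type":"object","properties":{"steps":{"type":"array"},"fingers":{"type":"number"},"squeeze":{"type":"number"}},"required":["steps"]}

```bash
mkdir -p pics; cat > h.py <<'E'
import numpy as np, cv2
from bench import sense, snapshot, order, finder
def ray(s,px):
    K=np.array(s["K"]);k=s["k1"];P=np.array(s["pose"])
    d=np.array([(px[0]-K[0,2])/K[0,0],(px[1]-K[1,2])/K[1,1]]);u=d.copy()
    for _ in range(30): u=d/(1+k*(u@u))
    return P[:3,3],P[:3,:3]@np.array([u[0],-u[1],-1.])
def onz(s,px,z):
    o,d=ray(s,px); return o+d*(z-o[2])/d[2]
def tri(s1,p1,s2,p2):
    o1,d1=ray(s1,p1);o2,d2=ray(s2,p2)
    A=np.stack([d1,-d2],1);t=np.linalg.lstsq(A,o2-o1,rcond=None)[0]
    a=o1+d1*t[0];b=o2+d2*t[1];return (a+b)/2,np.linalg.norm(a-b)
Z=dict(light_base=0,iris_axis=40,lever_knob=80,lever_pointer=36,green_magnet=30,red_magnet=30,lamp_button_top=34,petri_dish=40,spare_dish=0,counter_case=0)
def survey(names=Z):
    S={c:snapshot(c) for c in("top","scene")}
    for n in names:
        for c in S:
            r=finder.pinpoint(n,c)
            for q in r[:2]:
                p=np.array(q["at"])*[560,420]
                print(n,c,round(q["confidence"],2),p.round(1),onz(S[c],p,Z[n]).round(1))
    return S
E
python3 - <<'E'
from h import *
S=survey()
for c in S: cv2.imwrite(f"pics/{c}0.png",S[c]["img"][...,::-1])
s=sense();print(s["time"],s["tool_pos"],s["tcp_rot"],s["finger_gap"])
E
```

```text
light_base top 0.84 [261.8 150.3] [ 609.5 -337.     0. ]
light_base scene 0.57 [209.5 242.6] [ 610.5 -326.3    0. ]
light_base scene 0.27 [210.5 223.8] [ 662.2 -353.4    0. ]
iris_axis top 0.71 [225.4 198.6] [ 507.8 -272.1   40. ]
iris_axis top 0.62 [260.  145.7] [ 609.4 -335.8   40. ]
iris_axis scene 0.64 [211.  222.4] [ 611.5 -333.7   40. ]
lever_knob top 0.57 [227.4 187.9] [ 522.3 -280.6   80. ]
lever_knob scene 0.89 [204.  237.7] [ 525.6 -283.9   80. ]
lever_knob scene 0.63 [339.3 227.5] [ 433.  -472.7   80. ]
lever_pointer top 0.83 [223.1 199. ] [ 507.6 -267.2   36. ]
lever_pointer scene 0.89 [209.3 266.6] [ 509.  -280.6   36. ]
green_magnet top 0.43 [190.4 172.5] [ 559.  -202.9   30. ]
green_magnet scene 0.55 [155.7 263.9] [ 569.  -215.4   30. ]
red_magnet top 0.44 [243.7 211.6] [ 484.5 -305.9   30. ]
red_magnet scene 0.56 [233.6 272.3] [ 482.8 -308.7   30. ]
lamp_button_top top 0.59 [295.6 192.4] [ 521.1 -403.8   34. ]
lamp_button_top scene 0.49 [274.  237.7] [ 520.1 -405.5   34. ]
petri_dish scene 0.83 [211.6 219.7] [ 618.4 -338.2   40. ]
spare_dish top 0.88 [235.1 252.1] [ 408.6 -287.6    0. ]
spare_dish scene 0.7 [243.  318.8] [ 415.1 -286.3    0. ]
counter_case top 0.57 [364.2 194.7] [ 521.9 -538.7    0. ]
counter_case scene 0.58 [333.9 227.5] [ 526.2 -537.2    0. ]
counter_case scene 0.33 [202.7 236.2] [ 634.6 -324.5    0. ]
1.1 [234.08958376 552.44377629 231.26686788] [-1.79997796e+02  6.54273837e-04  1.57035695e+02] 85.34737609358379
```

View pics/top0.png

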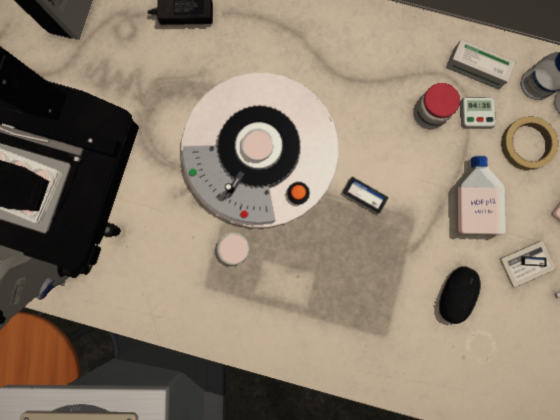

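View pics/scene0.png

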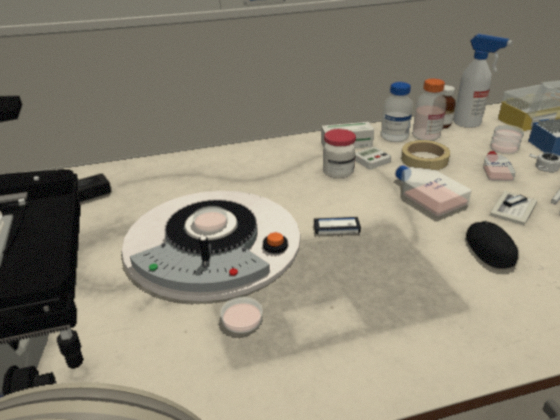

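```bash
python3 - <<'E'
from h import *
# sharper: colour blobs in both cameras
S={c:snapshot(c) for c in("top","scene")}
for c in S:
    hsv=cv2.cvtColor(S[c]["img"],cv2.COLOR_RGB2HSV)
    for nm,lo,hi,z in(("green",(45,100,40),(85,255,255),35),("red",(0,150,60),(6,255,255),35),("red2",(172,150,60),(179,255,255),35),("orange",(7,150,100),(22,255,255),34)):
        m=cv2.inRange(hsv,lo,hi);n,l,st,ce=cv2.connectedComponentsWithStats(m)
        for i in range(1,n):
            if st[i,4]>12: print(c,nm,st[i,4],ce[i].round(1),onz(S[c],ce[i],z).round(1))
E
```

```text
top green 46 [492.8  57.1] [ 790.3 -788.7   35. ]
top green 15 [470. 119.] [ 665.4 -739.    35. ]
top green 35 [192.3 171.7] [ 559.6 -207.5   35. ]
top red 21 [479.6 118.7] [ 666.1 -757.5   35. ]
top red 35 [243.9 213.9] [ 479.7 -306.7   35. ]
top red2 907 [441.7 100. ] [ 702.8 -685.4   35. ]
top orange 171 [298.2 191.7] [ 522.5 -408.6   34. ]
top orange 4514 [ 34.1 353.4] [219.9  76.2  34. ]
scene green 37 [152.9 266.6] [ 558.8 -207.8   35. ]
scene red 37 [232.9 271.4] [ 479.6 -306.3   35. ]
scene red2 242 [341.1 137. ] [ 764.2 -737.2   35. ]
scene orange 217 [433.5  84.9] [  885.1 -1153.     34. ]
scene orange 162 [274.9 238.8] [ 516.7 -405.1   34. ]
```

The top picture shows the round foot at (260,147), with the lever's white dot at (229,187), green magnet at (193,172), red magnet at (244,214) and button at (298,192). The scene picture agrees. A large black object stands on the left in both, so I check its height before moving.

```bash
python3 - <<'E'
from h import *
S={c:snapshot(c) for c in("top","scene")}
def proj(s,p):
    P=np.array(s["pose"]);q=P[:3,:3].T@(np.array(p)-P[:3,3]);u=np.array([q[0],-q[1]])/-q[2];u=u*(1+s["k1"]*(u@u));K=np.array(s["K"]);return (K[:2,:2]@u+K[:2,2]).round(0)
for c in S: print(c,np.array(S[c]["pose"])[:3,3].round(0),"tcp",proj(S[c],sense()["tool_pos"]),"base",proj(S[c],[0,0,0]))
# knobs of black object: top ~(110,230) ; right upper edge top (137,125) ; scene (80,180),(70,350)
for a,b in(((137,122),(78,172)),((112,230),(70,348)),((137,122),(110,187))): print(*tri(S["top"],a,S["scene"],b))
for z in(0,100,200,300): print(z,onz(S["top"],(137,125),z).round(0),onz(S["top"],(65,270),z).round(0))
a=S["top"]["img"][:320,:150];b=S["scene"]["img"][80:400,:150]
cv2.imwrite("pics/left.png",cv2.resize(np.clip(np.hstack([a,b])*1.0*1.8,0,255).astype(np.uint8),None,fx=1.8,fy=1.8)[...,::-1])
E
```

```text
top [ 397. -392.  948.] tcp [-344.  362.] base [ 78. 471.]
scene [-81. -46. 549.] tcp [-6826.  3436.] base [154. 955.]
[ 611.44371689 -147.01805804  196.51939301] 6.229880501172676
[447.93063071 -61.66367953  46.45840408] 3.3908890090764854
[ 606.45713115 -162.51408036  175.92877043] 39.354423060675316
0 [660. -87.   0.] [372.  42.   0.]
100 [ 632. -119.  100.] [374.  -4. 100.]
200 [ 604. -151.  200.] [377. -50. 200.]
300 [ 577. -184.  300.] [380. -95. 300.]
```

View pics/left.png

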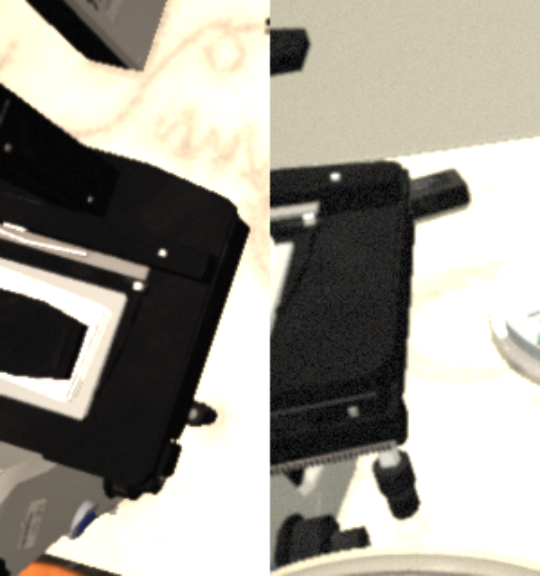

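The left object is a microscope with its stage top near z≈200 and its right edge near y≈-150, so I'll retract and rise before swinging past it.

Emit:
send_rows(steps=[[[-0.3, -0.6, 1.2], [0, 0, 0]], [[-0.6, -1.3, 2.5], [0, 0, 0]], [[-0.9, -2.0, 3.8], [0, 0, 0]], [[-1.2, -2.8, 5.1], [0, 0, 0]], [[-1.5, -3.5, 6.4], [0, 0, 0]], [[-1.8, -4.2, 7.7], [0, 0, 0]], [[-1.9, -4.7, 8.7], [0, 0, 0]], [[-1.9, -4.7, 9], [0, 0, 0]]], fingers=1, squeeze=20)

```text
time: 2.3
tool_pos: [177.1, 411.3, 504.2]
tcp_rot: [179.7, 0.0, 157.0]
ft_force: [0.8, 0.7, -0.7]
finger_gap: 0.5
grip_force: 0.0
```

Emit:
send_rows(steps=[[[-0.3, -0.6, 1.6], [0, 0, -0.1]], [[-0.2, -1.3, 3], [0, 0, -0.2]], [[1, -2.3, 3.5], [0, 0, -0.3]], [[2.5, -3.4, 3.5], [0, 0, -0.45]], [[3.7, -4.8, 3.5], [0, 0, -0.6]], [[4.8, -6.3, 3.5], [0, 0, -0.75]], [[5.7, -7.9, 3.5], [0, 0, -0.9]], [[6.3, -9.6, 3.5], [0, 0, -1.05]], [[6.7, -11.4, 3.5], [0, 0, -1.2]], [[6.9, -13.2, 3.5], [0, 0, -1.35]]])

```text
time: 3.55
tool_pos: [385.3, 13.7, 604.4]
tcp_rot: [-179.8, 0.0, 79.4]
ft_force: [0.6, 0.8, -0.6]
finger_gap: 0.2
grip_force: 0.0
```

Emit:
send_rows(steps=[[[0.3, -2, 0], [0, 0, -0.05]], [[0.6, -4, 0], [0, 0, -0.1]], [[1.2, -6, 0], [0, 0, -0.15]], [[1.9, -8, -0.5], [0, 0, -0.2]], [[2.8, -9.8, -1.5], [0, 0, -0.25]], [[3.5, -11, -3], [0, 0, -0.3]], [[3.8, -11.3, -5], [0, 0, -0.35]], [[3.8, -11.3, -7], [0, 0, -0.35]], [[3.8, -11.3, -9], [0, 0, -0.35]], [[3.8, -11.3, -11], [0, 0, -0.35]]])

```text
time: 4.8
tool_pos: [497.7, -323.1, 271.8]
tcp_rot: [-179.8, -0.0, 59.6]
ft_force: [0.7, -0.1, 0.3]
finger_gap: -0.0
grip_force: 0.0
```

```bash
python3 - <<'E'
from h import *
S={c:snapshot(c) for c in("top","scene")}
s=sense();print(s["time"],s["tool_pos"],s["tcp_rot"],s["joint_pos"])
for c in S: cv2.imwrite(f"pics/{c}1.png",cv2.resize(S[c]["img"][60:340,80:400],None,fx=2,fy=2)[...,::-1])
E
```

```text
4.9 [ 493.85799819 -320.0580771   264.17799962] [-1.78919937e+02 -1.49770884e-01  5.96279240e+01] [-3.79412809e+01  6.10169151e+00  8.33392123e+01  6.18047700e-03
  9.16494754e+01 -7.57049743e+00]
```

View pics/scene1.png

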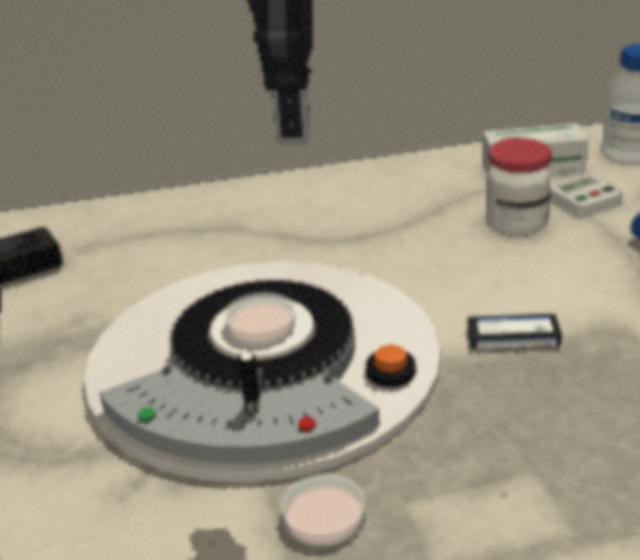

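The gripper is shut and hovers just in front of the lever, and nothing has been disturbed. Next I go down on the button side of the knob.

Emit:
send_rows(steps=[[[0, 0, -1.5], [0, 0, 0]], [[0, 0, -3], [0, 0, 0]], [[0, 0, -4.5], [0, 0, 0]], [[0, 0, -6], [0, 0, 0]], [[0, 0, -7], [0, 0, 0]], [[0, 0, -7], [0, 0, 0]], [[0, 0, -7], [0, 0, 0]]])

```text
time: 5.78
tool_pos: [499.8, -324.9, 69.1]
tcp_rot: [179.8, 0.0, 59.6]
ft_force: [0.9, -1.0, 0.3]
finger_gap: -0.2
grip_force: 0.0
```

```bash
python3 - <<'E'
from h import *
S=survey(["lever_knob","lever_pointer"])
s=sense();print(s["time"],s["tool_pos"],s["tcp_rot"],s["ft_force"])
a=[cv2.resize(S[c]["img"][y:y+100,x:x+130],None,fx=3,fy=4) for c,x,y in(("top",160,130),("scene",150,180))]
cv2.imwrite("pics/c2.png",np.hstack(a)[...,::-1])
E
```

```text
lever_knob scene 0.97 [206.5 239.6] [ 519. -285.   80.]
lever_pointer scene 0.68 [206.1 265.4] [ 514.5 -277.7   36. ]
6.075 [ 498.72686227 -324.03082962   67.60678858] [1.79889410e+02 1.28357470e-02 5.96317542e+01] [-0.06579685 -0.62498172 -0.43030552]
```

View pics/c2.png

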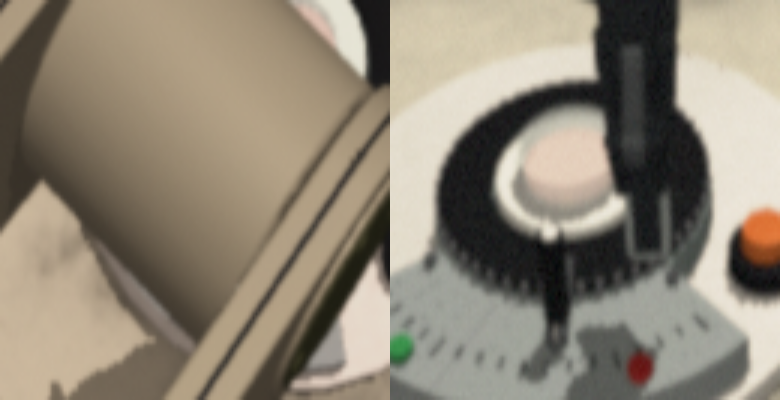

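Emit:
send_rows(steps=[[[0, 0, -0.4], [0, 0, 0]], [[0.25, 0.3, -0.4], [0, 0, 0]], [[0.47, 0.57, -0.4], [0, 0, 0]], [[0.51, 0.71, -0.4], [0, 0, 0]], [[0.56, 0.85, -0.4], [0, 0, 0]], [[0.62, 0.98, -0.4], [0, 0, -0.04]], [[0.68, 1.11, -0.4], [0, 0, -0.08]], [[0.74, 1.25, -0.4], [0, 0, -0.13]], [[0.81, 1.38, -0.4], [0, 0, -0.17]], [[0.81, 1.38, -0.4], [0, 0, -0.17]]])

```text
time: 7.32
tool_pos: [522.5, -282.0, 54.4]
tcp_rot: [180.0, 0.0, 49.9]
ft_force: [-0.3, -0.5, 1.3]
finger_gap: 0.1
grip_force: 0.0
```

```bash
cat > look.py <<'E'
from h import *
import sys
C=np.array([610.5,-332.5])
S={c:snapshot(c) for c in("top","scene")}
for n in("lever_knob","lever_pointer"):
  for c in S:
    for q in finder.pinpoint(n,c)[:1]:
        p=np.array(q["at"])*[560,420];w=onz(S[c],p,Z[n]);d=w[:2]-C
        print(n,c,round(q["confidence"],2),p.round(1),w.round(1),"r",np.hypot(*d).round(1),"phi",np.degrees(np.arctan2(d[1],d[0])).round(1))
s=sense();print(s["time"],s["tool_pos"].round(1) if hasattr(s["tool_pos"],"round") else s["tool_pos"],s["tcp_rot"],s["ft_force"])
cv2.imwrite(f"pics/{sys.argv[1]}.png",cv2.resize(S["scene"]["img"][170:290,110:310],None,fx=4,fy=4,interpolation=cv2.INTER_CUBIC)[...,::-1])
E
python3 look.py p3
```

```text
lever_knob scene 0.8 [192.1 237.1] [ 537.2 -269.3   80. ] r 96.8 phi 139.2
lever_pointer top 0.51 [295.6 190.6] [ 524.3 -403.8   36. ] r 111.9 phi -140.4
lever_pointer scene 0.57 [196.5 264.9] [ 523.8 -265.7   36. ] r 109.4 phi 142.4
7.625 [ 522.3 -282.2   54.3] [ 1.79999610e+02 -1.80979325e-03  4.99059208e+01] [ 0.07724945 -1.02996384  0.26281078]
```

View pics/p3.png

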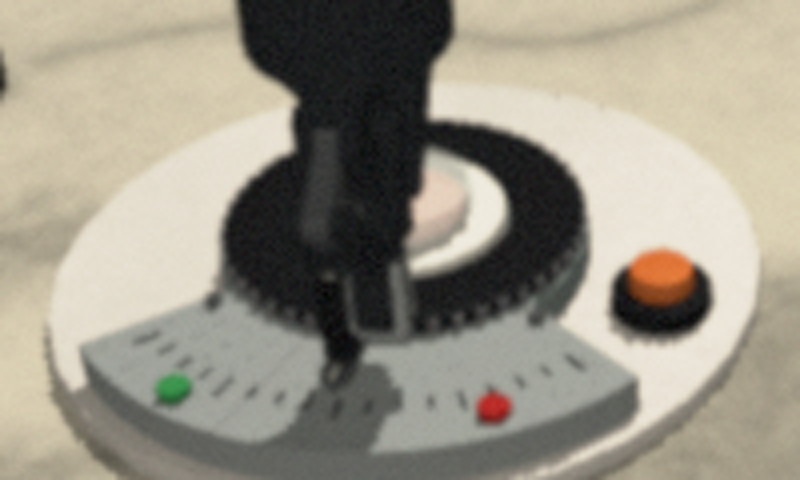

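The fingertip is against the knob and the lever has followed to about 140°, with its pointer tip at scene (194,265). I continue round to about 115°.

Emit:
send_rows(steps=[[[0.08, 0.12, 0], [0, 0, -0.04]], [[0.16, 0.25, 0], [0, 0, -0.09]], [[0.24, 0.37, 0], [0, 0, -0.13]], [[0.33, 0.49, 0], [0, 0, -0.17]], [[0.43, 0.6, 0], [0, 0, -0.22]], [[0.53, 0.71, 0], [0, 0, -0.26]], [[0.64, 0.81, 0], [0, 0, -0.3]], [[0.75, 0.91, 0], [0, 0, -0.35]], [[0.86, 1, 0], [0, 0, -0.39]], [[0.98, 1.09, 0], [0, 0, -0.43]]])

```text
time: 8.88
tool_pos: [551.6, -249.6, 54.3]
tcp_rot: [-180.0, 0.0, 25.2]
ft_force: [-1.0, -0.5, -0.2]
finger_gap: -0.4
grip_force: 0.6
```

```bash
python3 look.py p4
```

```text
lever_knob scene 0.92 [168.2 233.8] [ 565.6 -242.    80. ] r 101.0 phi 116.4
lever_pointer scene 0.87 [168.1 261.1] [ 557.2 -232.3   36. ] r 113.5 phi 118.0
9.175 [ 551.7 -249.5   54.2] [-1.79993081e+02  1.20272545e-03  2.52994821e+01] [-0.18022507 -0.29549763  0.24558629]
```

View pics/p4.png

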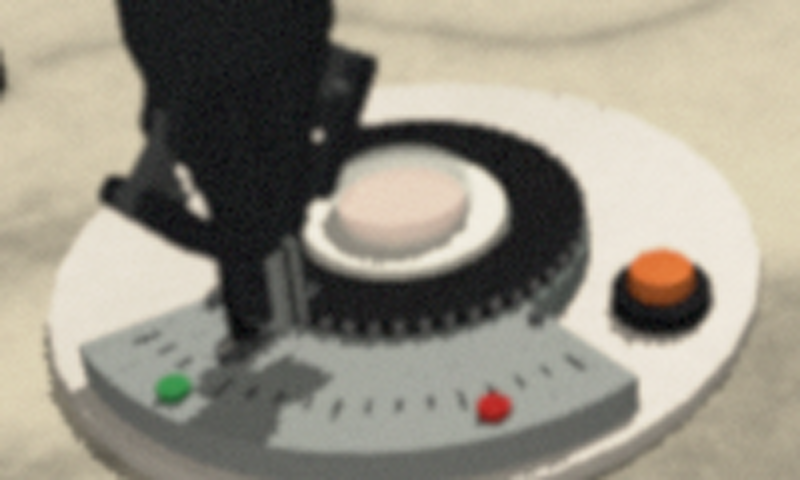

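Emit:
send_rows(steps=[[[0.06, 0.04, 0], [0, 0, -0.02]], [[0.13, 0.08, 0], [0, 0, -0.04]], [[0.13, 0.08, 0], [0, 0, -0.04]], [[0, 0, 0], [0, 0, -0.04]], [[-0.8, -0.4, 0.5], [0, 0, -0.04]], [[-1.3, -0.7, 2], [0, 0, 0]], [[-1.5, -1.5, 4], [0, 0, 0]], [[-2.5, -3, 5], [0, 0, 0]], [[-3.7, -4.5, 6], [0, 0, 0]], [[-4.7, -6, 6], [0, 0, 0]]])

```text
time: 10.42
tool_pos: [410.6, -431.9, 238.3]
tcp_rot: [179.7, -0.1, 25.3]
ft_force: [0.9, -0.3, 0.2]
finger_gap: 0.3
grip_force: 0.0
```

Emit:
send_rows(steps=[[[-0.7, -1.5, 0], [0, 0, 0]], [[-1.4, -3, 0], [0, 0, 0]], [[-1.7, -4, 0], [0, 0, 0]], [[-1.7, -4, 0], [0, 0, 0]]])

```text
time: 10.92
tool_pos: [358.1, -551.2, 233.7]
tcp_rot: [-180.0, 0.0, 25.1]
ft_force: [-0.1, 0.2, -0.1]
finger_gap: 0.2
grip_force: 0.0
```

```bash
cat > look2.py <<'E'
from h import *
S={c:snapshot(c) for c in("top","scene")}
for n in("lever_knob","lever_pointer","iris_axis","green_magnet"):
  for c in S:
    for q in finder.pinpoint(n,c)[:1]:
        p=np.array(q["at"])*[560,420];print(n,c,round(q["confidence"],2),p.round(1),onz(S[c],p,Z[n]).round(1))
print(sense()["time"],sense()["tool_pos"])
a=[cv2.resize(S[c]["img"][y:y+h,x:x+w],(400,400),interpolation=cv2.INTER_CUBIC) for c,x,y,w,h in(("top",180,110,100,100),("scene",130,190,100,100))]
cv2.imwrite("pics/c5.png",np.hstack(a)[...,::-1])
E
python3 look2.py
```

```text
lever_knob top 0.72 [204.5 159.4] [ 574.3 -238.1   80. ]
lever_knob scene 0.8 [168.2 234.1] [ 564.9 -241.7   80. ]
lever_pointer top 0.78 [200.2 166.4] [ 569.7 -222.4   36. ]
lever_pointer scene 0.77 [166.3 258.4] [ 565.2 -232.5   36. ]
iris_axis top 0.77 [257.8 145.5] [ 609.8 -331.7   40. ]
iris_axis scene 0.81 [210.9 223.4] [ 608.8 -332.2   40. ]
green_magnet top 0.62 [188.4 168.6] [ 566.5 -198.8   30. ]
green_magnet scene 0.56 [156.3 267.4] [ 560.1 -213.    30. ]
11.425 [ 360.2235838  -548.97963523  234.54056649]
```

View pics/c5.png

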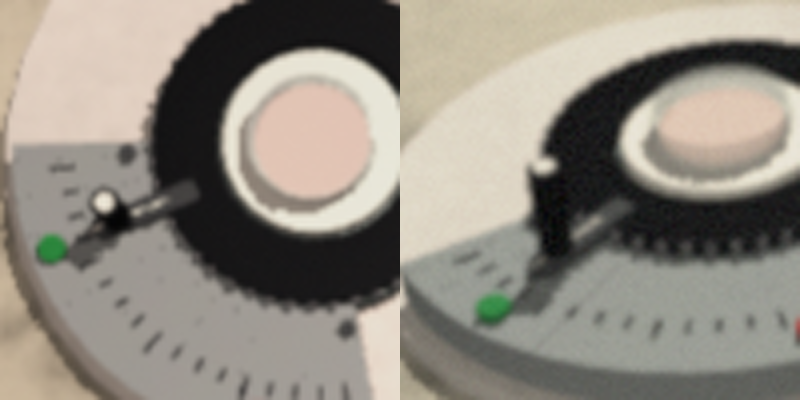

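The pointer now appears nearly in line with the green magnet in both views: the knob dot is at top (206,161) and scene (166,231.5), and green is at top (193,172) and scene (153,267). I'll put numbers on it.

```bash
python3 - <<'E'
from h import *
S={c:snapshot(c) for c in("top","scene")}
def wb(c,p,thr=150,r=7):
    g=cv2.cvtColor(S[c]["img"],cv2.COLOR_RGB2GRAY).astype(float);x,y=map(int,p)
    w=g[y-r:y+r+1,x-r:x+r+1];return w.astype(int)
print(wb("top",(206,160),r=4));print(wb("scene",(166,231),r=4))
# glass/ring centres: ellipse fits of white glass annulus (top z=40)
def ell(c,box):
    x,y,w,h=box;im=S[c]["img"][y:y+h,x:x+w];m=(cv2.cvtColor(im,cv2.COLOR_RGB2GRAY)>95).astype(np.uint8)
    cs,_=cv2.findContours(m,cv2.RETR_EXTERNAL,cv2.CHAIN_APPROX_NONE);k=max(cs,key=cv2.contourArea)
    e=cv2.fitEllipse(cv2.convexHull(k));p=np.array(e[0])+[x,y];print(c,e[1],p.round(1),onz(S[c],p,40).round(1))
ell("top",(226,113,66,66));ell("scene",(176,200,70,46))
k=np.array
for n,a,b in(("dot",(206,160.8),(165.8,231.5)),("green",(192.3,171.7),(152.9,266.6))):
    print(n,tri(S["top"],k(a),S["scene"],k(b)),onz(S["top"],a,80 if n=="dot" else 34),onz(S["scene"],b,80 if n=="dot" else 34))
# line of arm in top, points along white line
for a in((226,158.5),(222,160),(216,162),(202,170)): print(a,onz(S["top"],a,40).round(1))
E
```

```text
[[150 149 140 126 127 138 148 150 148]
 [144 127 117 115 115 112 120 137 150]
 [133 105 140 180 180 153 102 112 147]
 [119 128 196 221 220 199 125  84 127]
 [111 148 217 226 224 207 139  60  79]
 [103 123 196 221 221 198 120  40  29]
 [115  86 130 175 177 141  64  19  12]
 [136  98  61  77  81  47  19   8   6]
 [138 100  45  24  20  10   6   6   7]]
[[217 210 183 125  61  29  34  32  24]
 [215 209 181 129  85  58  41  27  21]
 [212 207 185 161 143 121  86  49  25]
 [191 201 203 202 201 180 133  74  31]
 [160 182 213 218 215 195 148  78  34]
 [129 153 187 195 188 162 116  62  24]
 [102  95 119 131 117  91  58  29  23]
 [ 96  48  51  61  50  40  25  25  14]
 [100  43  18  19  22  20  19  18  22]]
top (46.68595504760742, 47.56236267089844) [258.4 144.9] [ 610.8 -332.8   40. ]
scene (32.691917419433594, 52.55455017089844) [210.4 223. ] [ 610.4 -331.9   40. ]
dot (array([ 571.53797571, -240.8683056 ,   81.28471766]), np.float64(0.47573344866726824)) [ 571.68361223 -240.86160455   80.        ] [ 573.5133441  -241.21920176   80.        ]
green (array([ 559.57051743, -207.65172868,   34.51153775]), np.float64(0.5874508279628349)) [ 559.79905745 -207.27754957   34.        ] [ 559.99162758 -208.04517714   34.        ]
(226, 158.5) [ 584.4 -271.7   40. ]
(222, 160) [ 581.4 -264.2   40. ]
(216, 162) [ 577.5 -252.9   40. ]
(202, 170) [ 562.1 -226.8   40. ]
```

The lever line is at about 111.8° and the green magnet at about 112.2°, which is roughly 1 mm off and well inside tolerance. Next is the button at about (521,-406).

Emit:
send_rows(steps=[[[1.2, 1.1, 0], [0, 0, 0]], [[2.5, 2.2, 0], [0, 0, 0]], [[3.8, 3.4, 0], [0, 0, 0]], [[5, 4.4, -0.5], [0, 0, 0]], [[5.37, 4.78, -2], [0, 0, 0]], [[5.37, 4.78, -3.5], [0, 0, 0]], [[5.37, 4.78, -5], [0, 0, 0]], [[5.37, 4.78, -6], [0, 0, 0]], [[5.37, 4.78, -6.3], [0, 0, 0]], [[5.37, 4.78, -6.3], [0, 0, 0]]])

```text
time: 12.78
tool_pos: [520.9, -406.1, 45.5]
tcp_rot: [-180.0, 0.0, 25.3]
ft_force: [-0.1, -0.2, 0.7]
finger_gap: -0.0
grip_force: 0.0
```

```bash
python3 - <<'E'
from h import *
S=snapshot("scene");s=sense();print(s["time"],s["tool_pos"],s["ft_force"])
cv2.imwrite("pics/b6.png",cv2.resize(S["img"][170:290,200:360],None,fx=4,fy=4)[...,::-1])
E
```

```text
12.825 [ 521.55580381 -406.68191262   46.75335603] [ 0.30861955 -0.74358662 -0.38283222]
```

View pics/b6.png

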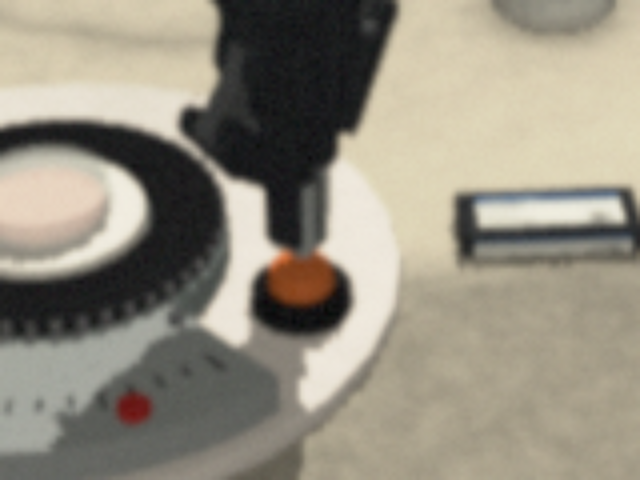

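The fingertip is centred above the orange button, at crop (300,250). Press it.

Emit:
send_rows(steps=[[[0, 0, -0.25], [0, 0, 0]], [[0, 0, -0.4], [0, 0, 0]], [[0, 0, -0.48], [0, 0, 0]], [[0, 0, -0.54], [0, 0, 0]], [[0, 0, -0.58], [0, 0, 0]], [[0, 0, -0.58], [0, 0, 0]], [[0, 0, -0.58], [0, 0, 0]]])

```text
time: 13.7
tool_pos: [521.1, -406.3, 28.3]
tcp_rot: [180.0, -0.0, 25.3]
ft_force: [0.9, -0.5, 3.3]
finger_gap: 0.0
grip_force: 1.9
```

Emit:
send_rows(steps=[[[0, 0, -0.03], [0, 0, 0]], [[0, 0, -0.06], [0, 0, 0]], [[0, 0, -0.06], [0, 0, 0]]])

```text
time: 14.08
tool_pos: [521.2, -406.4, 27.9]
tcp_rot: [179.9, -0.0, 25.3]
ft_force: [-3.8, 3.3, 14.9]
finger_gap: -0.2
grip_force: 7.4
```

The force jumped to 15 N at z≈28, so the button is on its stop. I release it and draw back.

Emit:
send_rows(steps=[[[0, 0, 0.3], [0, 0, 0]], [[0, 0, 1], [0, 0, 0]], [[0, 0, 2.5], [0, 0, 0]], [[0, 0, 4.5], [0, 0, 0]], [[-1, -1, 6], [0, 0, 0]], [[-2.5, -2.3, 7], [0, 0, 0]], [[-4, -3.6, 7], [0, 0, 0]], [[-5.3, -4.8, 7], [0, 0, 0]], [[-5.3, -4.8, 7], [0, 0, 0]], [[-5.3, -4.8, 7], [0, 0, 0]]])

```text
time: 15.32
tool_pos: [361.9, -549.7, 236.5]
tcp_rot: [-180.0, -0.0, 25.2]
ft_force: [-0.2, -0.8, 0.1]
finger_gap: 0.3
grip_force: 0.0
```

```bash
python3 - <<'E'
from h import *
S=survey(["lever_knob","petri_dish","spare_dish","counter_case","lamp_button_top"])
s=sense();print(s["time"],s["tool_pos"],s["ft_force"])
a=[cv2.resize(S[c]["img"][y:y+h,x:x+w],(400,400)) for c,x,y,w,h in(("top",170,60,220,220),("scene",115,170,240,170))]
cv2.imwrite("pics/f7.png",np.hstack(a)[...,::-1])
E
```

```text
lever_knob top 0.58 [203.6 160.6] [ 572.  -236.5   80. ]
lever_knob scene 0.78 [167.6 230.9] [ 573.4 -244.2   80. ]
petri_dish top 0.8 [256.5 147.7] [ 605.4 -329.2   40. ]
petri_dish scene 0.84 [210.3 223.8] [ 608.3 -330.7   40. ]
spare_dish top 0.64 [235.9 251.4] [ 409.9 -289.2    0. ]
spare_dish scene 0.81 [242.8 317.8] [ 417. -287.    0.]
spare_dish scene 0.44 [210.7 242.8] [ 608.7 -327.8    0. ]
counter_case top 0.87 [365.  197.6] [ 516.2 -540.2    0. ]
counter_case scene 0.6 [339.3 227.7] [ 520.3 -545.1    0. ]
lamp_button_top top 0.67 [204.4 162.6] [ 577.5 -229.9   34. ]
lamp_button_top top 0.63 [296.5 191.4] [ 523.1 -405.5   34. ]
lamp_button_top scene 0.68 [272.4 237.2] [ 522.8 -403.9   34. ]
15.925 [ 362.01508296 -549.9293839   236.05984673] [-0.0408909   0.20984604  0.66238238]
```

View pics/f7.png

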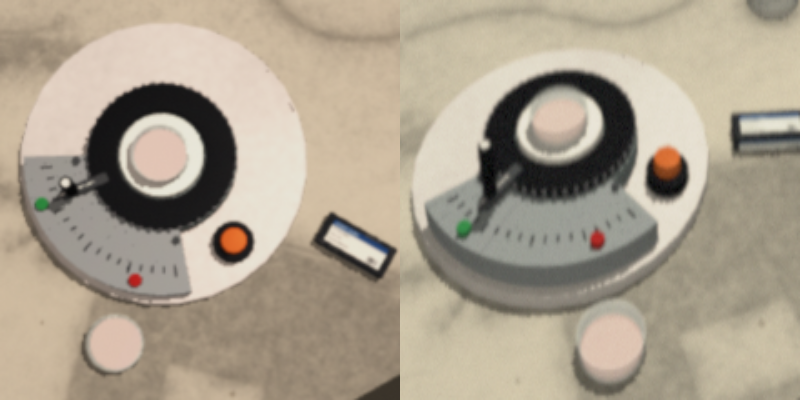

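The lever points at the green magnet, at top crop (41,204). The button is up again, and the dishes and case stand where they were.

```bash
python3 -c "
from bench import order
print(order.hand_in())"
```

```text
the job is handed in; nothing more can be done
None
```

The job is handed in, with no verdict returned: the lever points about 1 mm off the green magnet's centre, the lamp button was pressed to its stop and released, and in the last pictures the dishes and case looked unmoved with the arm drawn back.

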